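Return the finned cold core to the bench cooler through its spring flaps

ROBOT

A 6-joint arm with a two-finger parallel gripper is mounted at the origin on the work surface; the furniture and walls round the work are solid. World frame = base frame: x ahead of the robot, y to its left, z up, the work surface at z = 0. Lengths are in m, angles in rad, forces in N, time in s.
With the tool pointing down it reaches from about 0.35 to 0.975 m from the base axis. Payload 4.9 kg.
Tool frame: the origin (TCP) lies at the very end of the fingers, on their centre line; the grasp point (between the pads) lies 19 mm behind it (manip.grasp_offset is the distance from the TCP to the grasp point, in m); z points along the fingers, y is the line along which they close (so a half turn about z gives the same grasp; the last joint's range is limited). The gripper opens to 85 mm and grips with 20 to 120 N. Pads are 22 mm wide; open, the fingers measure 114 mm over their backs; the gripper's body (76 mm by 85 mm) begins 54 mm behind the grasp point. The pads swing forward as they close: fully open they stand 13 mm farther back than shut.
Start: joints at [-1.23, 0.053, 1.613, -0, 1.476, -0.119], TCP at [0.277, -0.56, 0.207] pointing down, gripper open.
Joint ranges: [-3.01, 3.01], [-1.01, 2.22], [0.06, 2.58], [-1.02, 4.17], [0.09, 2.62], [-3.14, 3.14]. Speed limits (rad/s): [2.57, 2.57, 3.14, 3.14, 3.14, 3.14].

INTERFACE

Orientations are given as a unit quaternion [w, x, y, z].
In Python, from plant import manip, eyes, job_done, models gives the robot as it stands.
- The arm moves only by the tool servo_tool, never from a script. Its argument "motion" is one flat list of numbers, 5 for each row, row after row: the opening, from -1 (shut) to 1 (fully open), then the shift along the tool's x, y, z normalised to -1 to 1, where 1 is 120 mm, then the turn about the tool's z normalised to -1 to 1, where 1 is 45 degrees. A call has 1 to 5 rows; each row is the pose to reach, as a shift and turn from the pose commanded when the call began, along the tool's axes at that moment; what a row does not reach only later rows make up. A row lasts 1/8 s, in which the tool goes at most 62.5 mm and 10.7 degrees, less where a joint would pass 70% of its speed; a pose out of reach is approached as far as the arm can. A call with a number of a shift or a turn outside -1 to 1 is refused whole. A call with a gripper value outside its range is refused whole. The fingers move at their own pace and stop on an object; the grip force is fixed at half the most. Time passes only in rows, so rows that repeat a pose let the fingers close. It gives the time, the measured TCP pose, the force, the opening and the grip force at its end, in the units of the state.
- manip.state(): the state, without advancing time (a new reading comes with each control period).
- eyes.grab_frame(name): name is "scene" or "top" or "wrist"; returns (picture, depth): 384x512x3 uint8, red, green, blue; 384x512 float32, m along the optical axis (not along the pixel's ray), 0 where there is no reading.
- eyes.camera_params(name): a dict with "fov_y" (degrees; the focal length in pixels is half the picture's height over the tangent of half this angle, whatever the lens; pixels are square), "cx", "cy" (the principal point, pixels), "pose" (4x4, takes a point from camera to world coordinates); the wrist camera has in their place "T_tool_cam" (4x4, takes a point from camera to tool coordinates, whose origin is the TCP and whose axes are the flange's). Camera axes: x right, y up, looking along -z (the intrinsics and any distortion apply to the point x, -y, -z); pixel columns grow to the right and rows downward; lengths in m; the calibration is good to about 2 mm. A picture is of the moment at which its call begins: read the wrist's pose just before it. camera_params takes no time and is no camera call.
- job_done(): hands the job in; it is judged then, once.
Trained networks look in the newest picture that a camera, given by its name, has taken for a name from the list of things; names that differ only in an ending like _2 or _b are one class to them, and where a whole thing is asked for, a point or a joint stands for the part that bears it (a point fixed in the world has none). Each returns a list of dicts, best first, with "p" (0 to 1); they miss things now and then, are a little off and sometimes report something else, mostly with a low value. They report only what shows in the picture. A call takes as long as a camera call.
- models.regions_of(camera, label): "mask" (384x512 bool, what is visible of it) and "pixel" ([column, row] in pixels, amid what is visible of it).
The state is a dict: "time": time; "joint_pos": joint angles; "joint_vel": joint speeds; "joint_efforts": joint torques, N m; "tool_pos": TCP position; "tool_rot": TCP orientation; "contact_force": force on the tool from outside, world axes, zero at the start; "ft_torque": the same for the moment, N m; "gripper_width": opening from 0.0 (shut) to 1.0 (fully open); "grasp_force": force on a finger pad.
Only numpy, scipy, OpenCV 4.12 (cv2) and the standard library are available. Lean on these libraries where they do the work, as an engineer would, in place of code of your own. Each camera call takes 0.05 s, during which the arm holds its last target. There are 200 camera calls.

TASK

Put the aluminium cold core back into the bench cooler: set it on the open loading apron so that its fins drop between the cooler's cold rails, slide it gently through the two spring flaps with its handle running in the roof slot, and push it fully home against the end stop. Then let go and move away, leaving it seated on the cold plate and both flaps swung shut behind it.

Things in the scene. Friction and masses are not known exactly. Their poses are not given: they have to be found in the camera images.
- core: Cold core: bare aluminium block 84 (x) x 50 (y) mm with ten blind bores on top, standing on four fins. Origin: centre of its underside (fin tips), z up. Block z 20 to 48; stem 24 x 9 (y) above it to z 74; black handle bar on top. Upright on the bench at the start, about 0.34 kg. Symmetric: either end may go first.
- core_fins (a point): The core's underside centre again (its origin). Four fins run along the core's x: 80 long, 4 thick, 20 high, at y = -19.5, -6.5, 6.5 and 19.5 mm, tips rounded.
- core_handle (a point): Middle of the core's black handle bar, 92 mm straight above its origin. Bar 46 (x) x 15 (y) mm, z 74 to 104: pinch it across y.
- cooler: Bench cooler, white with grey roof, fixed, 233 x 116 x 84 mm. Origin: on the bench under the middle of the tunnel mouth; x points into the tunnel, z up. Open apron x -98 to 0, its cheeks 34 high and 31 either side of the centre line. Roofed tunnel x 0 to 135, 62 wide, roof z 72 to 84. Level cold plate at z 16 throughout.
- apron (a point): On the cold plate (z 16) at the cooler's x = -48, y = 0, middle of the open apron, axes as the cooler's: with the core's origin here it stands wholly on the apron, clear of the flaps. Cooler x and core x must be parallel (either way round).
- rails (a point): Front end of the middle cold rail, on the plate: cooler x = -91, y = 0, z = 16. Three aluminium rails at y = -13, 0, 13 run along x from here to x = 119, 4 thick, 18 high, tops rounded. The core's fins fit in the gaps between and beside them with 2.5 mm play each side and slide easily (friction 0.25).
- slot (a point): Front of the roof slot at the mouth, at roof top: cooler x = 0, y = 0, z = 84. The open slot is 16 wide (y -8 to 8) and runs to x = 98; the core's 9 mm stem runs in it and the handle bar passes 6 mm above the roof when the core stands on the plate.
- home (a point): On the cold plate at the cooler's x = 78, y = 0, z = 16, axes as the cooler's: the core's origin lies here when it is home, its front face against the end wall (x = 120). Its rear is then 36 mm inside the mouth, so the flaps swing shut freely.
- flap_left (a joint): Left (y > 0) black flap in the mouth, rad: 0 shut (straight across), positive swung into the tunnel, negative outwards, range -1.65 to 1.65. 29 wide, 34 high, 3 thick; upright hinge at cooler x = -2, y = 31; z 36 to 71, clear above the rails. A spring (0.03 N m/rad) swings it back to 0; the core's nose opens both with about 2 N.
- flap_right (a joint): Right (y < 0) flap, mirror image of the left one: 0 shut, positive swung into the tunnel.
- timer: Bystander: white bench timer 64 x 64 x 18 mm, origin under its centre.
- petri_dish: Bystander: closed petri dish 59 across, 15 high, origin under its centre.
- green_rack: Bystander: small green microtube rack 50 x 58 x 27 mm, origin under its centre.
- forceps: Bystander: steel forceps lying flat, 122 long (y), 14 wide, 8 high, origin under the centre.

How it is judged:
On the way:
1. the core is passing through the mouth on the rails, holding both flaps open inwards (value of joint each of flap_left, flap_right above 0.6 rad and x of core in the frame of home between -0.115 and -0.02 m and z of core in the frame of home below 0.012 m and angle between core's own z axis and vertical below 0.2 rad), for 0.1 s.
At the end, for the whole second after the job is handed in: The core stands on the cold plate (within 3 mm) with its fins between the rails, within 5 mm of the end stop, upright and at rest, and both flaps are shut within 0.1 rad (x of core in the frame of home between -0.005 and 0.004 m and y of core in the frame of home between -0.005 and 0.005 m and z of core in the frame of home between -0.003 and 0.003 m and angle between the x axis of core and the x axis of cooler, either way round below 0.08 rad and angle between core's own z axis and vertical below 0.05 rad and linear speed of core below 0.02 m/s and value of joint flap_left between -0.1 and 0.1 rad and value of joint flap_right between -0.1 and 0.1 rad); the robot touches nothing.
It fails at once if the core is dropped or rammed into the cooler (more than 60 N between them) (contact force between core and cooler above 60 N).
It fails at once if a bystander (timer, petri dish, green rack, forceps) is pushed more than 20 mm (distance of any of timer, petri_dish, green_rack, forceps from where it was at the start of the episode above 0.02 m).
It also fails if it takes over 43 s, if anything falls off the work surface, if the arm or the gripper's body presses on something with over 40 N, if the wrist force passes 120 N, or if a joint passes its speed limit or range.

## Working session

There is one attempt and no reset: what is moved stays moved. The work goes in short steps, Python scripts to look and compute and a tool call to move; the robot and the scene stay as the last step left them, time stands still between calls to the robot, and variables do not carry over. Pictures are saved under pics/ and viewed, at most 10 in all, crops included, and the job is handed in when it is done.

Besides the shell and the picture viewer there is one more tool, called after "Request:" as name(argument=value, ...) on one line, values as JSON. servo_tool: Moves the arm, as the interface text tells. Its arguments: {"type":"object","properties":{"motion":{"type":"array","items":{"type":"number","minimum":-1,"maximum":1}}},"required":["motion"]}

```bash
mkdir -p pics; cat > h.py <<'E'
import numpy as np,cv2
from plant import manip,eyes,job_done,models
from scipy.spatial.transform import Rotation as R
def T_tool():
    s=manip.state();q=s['tool_rot'];T=np.eye(4)
    T[:3,:3]=R.from_quat([q[1],q[2],q[3],q[0]]).as_matrix();T[:3,3]=s['tool_pos'];return T
def grab(n,fn=None):
    Tt=T_tool();im,d=eyes.grab_frame(n);p=eyes.camera_params(n)
    T=np.array(p['pose']) if 'pose' in p else Tt@np.array(p['T_tool_cam'])
    f=im.shape[0]/2/np.tan(np.radians(p['fov_y'])/2)
    v,u=np.mgrid[:384,:512]
    P=np.stack([(u-p['cx'])/f*d,-(v-p['cy'])/f*d,-d],-1)@T[:3,:3].T+T[:3,3]
    P[d==0]=np.nan
    if fn: cv2.imwrite('pics/'+fn,im[:,:,::-1])
    return im,d,P
E
python3 - <<'E'
from h import *
ims=[]
for n in ['scene','top']:
    im,d,P=grab(n); ims.append(im[:,:,::-1]); p=eyes.camera_params(n); print(n,{k:p[k] for k in p if k!='pose'},np.round(p['pose'],3).tolist())
    for l in ['core','core_handle','cooler','timer','petri_dish','green_rack','forceps']:
        for r in models.regions_of(n,l)[:2]:
            Q=P[r['mask']];Q=Q[~np.isnan(Q[:,0])]
            if len(Q)==0: continue
            zt=np.percentile(Q[:,2],95);t=Q[Q[:,2]>zt-.008]
            (c,wh,a)=cv2.minAreaRect(t[:,:2].astype(np.float32)*1000)
            print(l,round(r['p'],2),np.round(r['pixel']),len(Q),'med',np.round(np.median(Q,0),3),'zt',round(zt,3),'rect',np.round(c),np.round(wh),round(a,1))
cv2.imwrite('pics/a.png',cv2.resize(np.vstack(ims),(400*1,600)) if 0 else cv2.resize(np.hstack(ims),(800,300)))
cv2.imwrite('pics/top.png',ims[1])
E
```

```text
scene {'fov_y': 42.83511763959112, 'cx': 251.0309977326699, 'cy': 183.1168925458796} [[0.853, 0.312, -0.418, -0.01], [-0.522, 0.514, -0.681, -1.12], [0.002, 0.799, 0.601, 0.918], [0.0, 0.0, 0.0, 1.0]]
core 0.49 [282. 232.] 3177 med [ 0.539 -0.38   0.077] zt 0.086 rect [ 492. -466.] [432. 168.] 60.2
core_handle 0.67 [252. 180.] 548 med [ 0.603 -0.134  0.045] zt 0.101 rect [ 598. -125.] [16. 36.] 74.1
cooler 0.7 [280. 232.] 3285 med [ 0.54  -0.379  0.075] zt 0.086 rect [ 440. -430.] [458. 172.] 33.7
timer 0.89 [180. 227.] 318 med [ 0.338 -0.169  0.016] zt 0.019 rect [ 347. -166.] [65. 60.] 32.3
timer 0.24 [327. 205.] 284 med [ 0.743 -0.297  0.014] zt 0.017 rect [ 746. -293.] [60. 58.] 62.5
petri_dish 0.85 [325. 206.] 296 med [ 0.744 -0.296  0.014] zt 0.017 rect [ 746. -293.] [60. 58.] 62.5
petri_dish 0.41 [262. 240.] 39 med [ 0.489 -0.358  0.057] zt 0.071 rect [ 490. -359.] [21.  4.] 82.0
green_rack 0.72 [337. 247.] 455 med [ 0.659 -0.448  0.022] zt 0.029 rect [ 665. -444.] [52. 55.] 28.7
top {'fov_y': 47.13461439177718, 'cx': 255.25087983684207, 'cy': 195.69408772956572} [[0.026, 0.983, -0.182, 0.349], [-0.999, 0.022, -0.026, -0.19], [-0.022, 0.182, 0.983, 1.259], [0.0, 0.0, 0.0, 1.0]]
core 0.79 [241. 189.] 556 med [ 0.591 -0.121  0.048] zt 0.105 rect [ 599. -118.] [16. 45.] 79.6
core_handle 0.84 [242. 188.] 543 med [ 0.591 -0.12   0.048] zt 0.105 rect [ 599. -118.] [16. 45.] 79.6
cooler 0.61 [322. 220.] 3829 med [ 0.514 -0.347  0.08 ] zt 0.088 rect [ 562. -349.] [118. 138.] 85.3
timer 0.68 [258. 275.] 467 med [ 0.349 -0.164  0.016] zt 0.02 rect [ 349. -164.] [62. 60.] 30.7
petri_dish 0.73 [304. 138.] 338 med [ 0.75  -0.29   0.015] zt 0.02 rect [ 749. -291.] [57. 57.] 65.2
green_rack 0.92 [352. 166.] 364 med [ 0.664 -0.44   0.023] zt 0.031 rect [ 661. -433.] [46. 78.] 30.4
```

View pics/a.png

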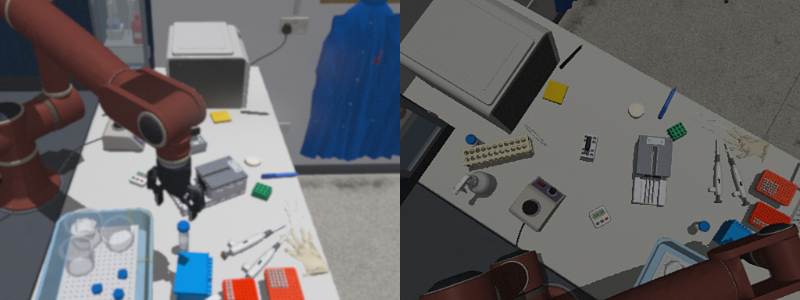

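The core (black handle) is at top px (241,189). The cooler is at (322,220), with its apron facing the robot (−x). Next I work out the approach.

```bash
cat >> h.py <<'E'
def plan(x,y,z,deg):
    "deg: world direction of tool y (mod 180)"
    T=T_tool();R_=T[:3,:3];cur=np.degrees(np.arctan2(R_[1,1],R_[0,1]))
    dw=(deg-cur+90)%180-90
    sh=R_.T@(np.array([x,y,z])-T[:3,3])
    print('tcp',np.round(T[:3,3],4),'tooly deg',round(cur,2),'tilt',round(np.degrees(np.arccos(-R_[2,2])),2),'shift mm',np.round(sh*1000,1),'norm',np.round(sh/.12,3),'turn norm',round(-dw/45,4), 'F',np.round(manip.state()['contact_force'],1))
E
python3 - <<'E'
from h import *
s=manip.state();print(s['time'],np.round(s['joint_pos'],2))
print(np.round(T_tool(),3).tolist(),np.round(eyes.camera_params('wrist')['T_tool_cam'],3).tolist())
plan(.599,-.118,.25,79.6)
E
```

```text
0.8 [-1.23  0.05  1.61  0.    1.48 -0.12]
[[0.896, 0.444, 0.0, 0.277], [0.444, -0.896, -0.0, -0.56], [-0.0, 0.0, -1.0, 0.207], [0.0, 0.0, 0.0, 1.0]] [[-0.0, 0.945, 0.326, 0.083], [1.0, -0.0, 0.001, -0.0], [0.001, 0.326, -0.945, -0.167], [0.0, 0.0, 0.0, 1.0]]
tcp [ 0.2774 -0.5601  0.2068] tooly deg -63.66 tilt 0.01 shift mm [ 484.4 -253.5  -43.3] norm [ 4.037 -2.112 -0.361] turn norm 0.8165 F [0.4 0.2 0.1]
```

Request:
servo_tool(motion=[1, 0.45, -0.22, -0.15, 0, 1, 0.9, -0.45, -0.3, 0, 1, 1, -0.5, -0.36, 0])

```text
time: 1.18
tool_pos: [0.3602, -0.4513, 0.2517]
tool_rot: [0.001, 0.973, 0.229, 0.001]
contact_force: [0.1, -0.4, 0.4]
gripper_width: 1.001
grasp_force: 0.0
```

Request:
servo_tool(motion=[1, 0.45, -0.22, -0.15, 0, 1, 0.9, -0.45, -0.3, 0, 1, 1, -0.5, -0.36, 0, 1, 1, -0.5, -0.36, 0, 1, 1, -0.5, -0.36, 0])

```text
time: 1.8
tool_pos: [0.4382, -0.347, 0.2921]
tool_rot: [-0.0, 0.974, 0.227, -0.001]
contact_force: [0.4, 0.2, 0.6]
gripper_width: 1.005
grasp_force: 0.0
```

```bash
python3 - <<'E'
from h import *
im,d,P=grab('wrist','w1.png')
for l in ['cooler','flap_left','green_rack']:
    for r in models.regions_of('wrist',l)[:2]: print(l,r['p'],r['pixel'],r['mask'].sum(),np.round(np.nanmedian(P[r['mask']],0),3))
np.savez('w1.npz',im=im,P=P)
s=manip.state();print(s['time'],s['tool_pos'])
plan(.599,-.118,.25,79.6)
E
```

```text
cooler 0.62 [282.7, 90.4] 15602 [ 0.537 -0.345  0.083]
green_rack 0.65 [382.6, 34.7] 1867 [ 0.664 -0.439  0.024]
2.0 [ 0.4383168  -0.34685997  0.29225845]
tcp [ 0.4383 -0.3469  0.2923] tooly deg -63.76 tilt 0.08 shift mm [ 245.3 -134.2   42.3] norm [ 2.044 -1.118  0.352] turn norm 0.8142 F [-1.  -0.1 -0.4]
```

View pics/w1.png

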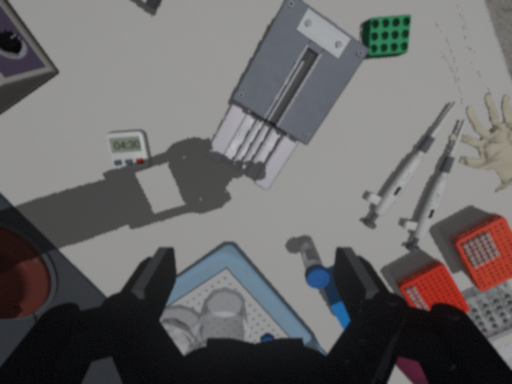

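The wrist view shows the cooler roof with corners near (293,0), (366,50), (305,142) and (233,97). The slot runs along its middle, and the apron rails lie around (250,140), so the mouth faces the robot. Now a precise fit.

```bash
cat >> h.py <<'E'
def fitcooler(P,x0=.56,y0=-.349,rad=.14):
    near=np.hypot(P[...,0]-x0,P[...,1]-y0)<rad
    m=near&(abs(P[...,2]-np.nanmedian(P[near&(P[...,2]>.075)&(P[...,2]<.095)][:,2]))<.006)
    k=cv2.morphologyEx(m.astype(np.uint8),cv2.MORPH_OPEN,np.ones((3,3)))
    n,lab,st,_=cv2.connectedComponentsWithStats(k);b=lab==1+np.argmax(st[1:,4])
    Q=P[b];c,wh,a=cv2.minAreaRect((Q[:,:2]*1000).astype(np.float32))
    # long side = x axis
    ang=a if wh[0]>wh[1] else a+90
    ang=(ang+90)%180-90
    t=np.radians(ang);ex=np.array([np.cos(t),np.sin(t)]);ey=np.array([-ex[1],ex[0]])
    print('roof z',np.median(Q[:,2]).round(4),'c',np.round(c,1),'wh',np.round(wh,1),'ang',round(ang,2))
    L=((P[...,:2]*1000)-np.array(c))
    lx=L@ex;ly=L@ey
    inner=(abs(lx)<70)&(abs(ly)<20)&(P[...,2]<.070)
    s=inner&(lx<25)&(lx>-60)
    if s.sum()>20:
        p=np.polyfit(lx[s],ly[s],1);print('slot pix',s.sum(),'slope deg',np.degrees(np.arctan(p[0])).round(2),'mid y',p[1].round(2),'x range',lx[inner].min().round(1),lx[inner].max().round(1))
    print('mouth mm',np.round(np.array(c)-67.5*ex,1))
    return c,ang
E
python3 - <<'E'
from h import *
P=np.load('w1.npz')['P'];fitcooler(P)
_,_,P2=grab('top');fitcooler(P2)
E
```

```text
roof z 0.0834 c [ 559.4 -347.4] wh [118.  137.4] ang -4.56
slot pix 739 slope deg 0.07 mid y -4.76 x range -70.0 42.7
mouth mm [ 492.1 -342. ]
roof z 0.0845 c [ 561.7 -347.4] wh [115.8 137.1] ang -4.53
slot pix 89 slope deg -5.13 mid y -6.95 x range -70.0 42.0
mouth mm [ 494.4 -342.1]
```

Request:
servo_tool(motion=[1, 0.45, -0.22, 0, 0.2, 1, 0.9, -0.5, 0, 0.4, 1, 1, -0.55, 0, 0.6, 1, 1, -0.55, 0, 0.8])

```text
time: 2.55
tool_pos: [0.5179, -0.2326, 0.2928]
tool_rot: [-0.0, 0.996, -0.086, -0.0]
contact_force: [-0.3, -0.4, -0.3]
gripper_width: 1.0
grasp_force: 0.0
```

```bash
python3 - <<'E'
from h import *
im,d,P=grab('wrist','w2.png')
plan(.599,-.118,.25,79.6)
for l in ['core','core_handle']:
    for r in models.regions_of('wrist',l)[:1]:
        Q=P[r['mask']];Q=Q[Q[:,2]>.095];print(l,r['p'],r['pixel'],len(Q), np.nanmedian(Q[:,2]),cv2.minAreaRect((Q[:,:2]*1000).astype(np.float32)))
E
```

```text
tcp [ 0.5176 -0.2332  0.2928] tooly deg -100.07 tilt 0.03 shift mm [  60.  -127.6   42.8] norm [ 0.5   -1.064  0.357] turn norm 0.0073 F [-0.2  0.5 -0.8]
core 0.92 [167.4, 115.1] 492 0.10266214070862198 ((596.79150390625, -117.08518981933594), (16.870969772338867, 44.76158905029297), 80.91246032714844)
core_handle 0.63 [167.8, 114.2] 492 0.10266214070862198 ((596.79150390625, -117.08518981933594), (16.870969772338867, 44.76158905029297), 80.91246032714844)
```

Request:
servo_tool(motion=[1, 0.24, -0.45, 0.1, 0.03, 1, 0.48, -0.9, 0.2, 0.03, 1, 0.49, -1, 0.36, 0.03, 1, 0.49, -1, 0.5, 0.03])

```text
time: 3.2
tool_pos: [0.5951, -0.1252, 0.2317]
tool_rot: [0.0, 0.995, -0.095, -0.001]
contact_force: [-0.1, -0.9, -1.5]
gripper_width: 1.0
grasp_force: 0.0
```

```bash
python3 - <<'E'
from h import *
im,d,P=grab('wrist','w3.png')
for r in models.regions_of('wrist','core_handle')[:1]:
        Q=P[r['mask']];Q=Q[Q[:,2]>.095];q=cv2.minAreaRect((Q[:,:2]*1000).astype(np.float32));print(r['p'],len(Q), np.nanmedian(Q[:,2]),q)
plan(.5975,-.1175,.078,80.5)
E
```

```text
0.72 560 0.10273670888976683 ((596.9998168945312, -116.96080017089844), (16.206655502319336, 45.334537506103516), 81.38284301757812)
tcp [ 0.5935 -0.1259  0.2298] tooly deg -101.03 tilt 0.3 shift mm [  3.1  -9.  151.8] norm [ 0.026 -0.075  1.265] turn norm -0.0341 F [0.6 0.5 1.2]
```

Request:
servo_tool(motion=[1, 0.02, -0.08, 0.4, -0.04, 1, 0.02, -0.08, 0.8, -0.04, 1, 0.02, -0.08, 0.9, -0.04, 1, 0.02, -0.08, 0.9, -0.04])

```text
time: 3.8
tool_pos: [0.5995, -0.1172, 0.1255]
tool_rot: [0.0, 0.997, -0.081, -0.0]
contact_force: [-0.0, 0.7, 0.7]
gripper_width: 1.0
grasp_force: 0.0
```

```bash
python3 - <<'E'
from h import *
plan(.597,-.117,.077,81)
E
```

```text
tcp [ 0.5995 -0.1172  0.1255] tooly deg -99.27 tilt 0.01 shift mm [-2.5  0.2 48.5] norm [-0.021  0.001  0.404] turn norm -0.0061 F [-0.   0.7  0.7]
```

Request:
servo_tool(motion=[1, -0.02, 0, 0.2, 0, 1, -0.02, 0, 0.4, 0, 1, -0.02, 0, 0.4, 0, -1, -0.02, 0, 0.4, 0, -1, -0.02, 0, 0.4, 0])

```text
time: 4.42
tool_pos: [0.5988, -0.1164, 0.0795]
tool_rot: [0.0, 0.997, -0.08, 0.002]
contact_force: [-0.1, -0.1, -0.3]
gripper_width: 0.607
grasp_force: 0.0
```

Request:
servo_tool(motion=[-1, 0, 0, 0, 0, -1, 0, 0, 0, 0, -1, 0, 0, 0, 0])

```text
time: 4.8
tool_pos: [0.5977, -0.1162, 0.0779]
tool_rot: [0.0, 0.997, -0.08, 0.0]
contact_force: [-1.2, -0.3, 2.5]
gripper_width: 0.133
grasp_force: 58.6
```

Request:
servo_tool(motion=[-1, 0, 0, -0.3, 0, -1, 0, 0, -0.6, 0, -1, 0, 0, -0.9, 0, -1, 0, 0, -1, 0, -1, 0, 0, -1, 0])

```text
time: 5.42
tool_pos: [0.5973, -0.1158, 0.1967]
tool_rot: [-0.0, 0.997, -0.08, 0.0]
contact_force: [-0.6, 0.7, -3.0]
gripper_width: 0.132
grasp_force: 58.6
```

```bash
python3 - <<'E'
from h import *
plan(.445,-.338,.2,85.45)
im,d,P=grab('wrist','w4.png')
for r in models.regions_of('wrist','core')[:1]:
        print(r['p'],r['pixel'])
        Q=P[r['mask']];z=T_tool()[2,3];Q=Q[Q[:,2]>z+.015];print(len(Q),cv2.minAreaRect((Q[:,:2]*1000).astype(np.float32)),np.nanmedian(Q[:,2]))
E
```

```text
tcp [ 0.5973 -0.1158  0.1967] tooly deg -99.21 tilt 0.01 shift mm [-114.8  243.7   -3.3] norm [-0.956  2.031 -0.027] turn norm -0.1035 F [-0.6  0.7 -3. ]
0.83 [256.7, 201.1]
1673 ((597.0238037109375, -117.99256896972656), (45.26559066772461, 23.733015060424805), 3.175788164138794) 0.22187686245421537
```

View pics/w4.png

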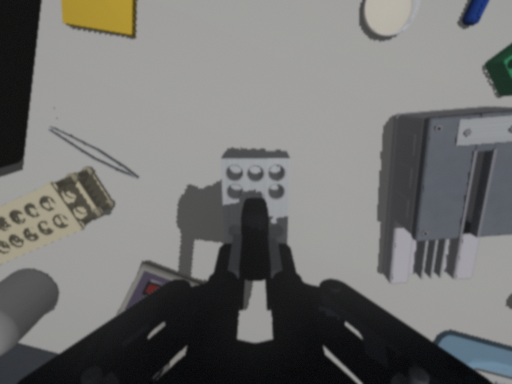

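The core is held, with its front face at px (222–288, row 156) and bores visible. The cooler is on the right, with rails at (425–450, 260).

Request:
servo_tool(motion=[-1, -0.15, 0.3, 0, -0.03, -1, -0.3, 0.6, -0.05, -0.06, -1, -0.45, 0.9, -0.08, -0.1, -1, -0.5, 1, -0.1, -0.1, -1, -0.5, 1, -0.1, -0.1])

```text
time: 6.15
tool_pos: [0.5183, -0.2247, 0.2078]
tool_rot: [-0.001, 0.999, -0.042, -0.001]
contact_force: [-0.3, -0.3, -2.8]
gripper_width: 0.133
grasp_force: 58.7
```

Request:
servo_tool(motion=[-1, -0.1, 0.3, 0, 0, -1, -0.3, 0.6, 0, 0, -1, -0.4, 0.9, 0, 0, -1, -0.5, 1, 0, 0, -1, -0.5, 1, 0, 0])

```text
time: 6.78
tool_pos: [0.4492, -0.3388, 0.2084]
tool_rot: [-0.001, 0.999, -0.041, -0.0]
contact_force: [0.3, 0.5, -3.0]
gripper_width: 0.131
grasp_force: 58.8
```

```bash
cat >> h.py <<'E'
def held(P):
    T=T_tool();L=(P-T[:3,3])@T[:3,:3]*1000
    m=(L[...,2]>24)&(L[...,2]<36)&(abs(L[...,0])<60)&(abs(L[...,1])<45)
    q=L[m];f=q[q[:,0]>12]
    print('block n',len(q),'z',np.median(q[:,2]).round(1),'xmax',np.percentile(q[:,0],99.5).round(1),'y',np.percentile(f[:,1],[1,99]).round(1))
    # side edges -> yaw
    xs=np.arange(14,38,3);c=[];
    for x in xs:
        s=f[abs(f[:,0]-x)<2][:,1]
        c.append((s.min()+s.max())/2 if len(s)>5 else np.nan)
    c=np.array(c);ok=~np.isnan(c);p=np.polyfit(xs[ok],c[ok],1);print('yaw of block in tool deg',np.degrees(p[0]).round(2),'y0',p[1].round(2),c.round(1))
E
python3 - <<'E'
from h import *
im,d,P=grab('wrist','w5.png')
held(P);fitcooler(P)
plan(.445,-.338,.2,85.45)
print(manip.state()['time'])
E
```

```text
block n 3388 z 30.7 xmax 40.7 y [-23.8  25.4]
yaw of block in tool deg -0.16 y0 0.84 [0.8 0.8 0.8 0.8 0.7 0.8 0.7 0.7]
roof z 0.0834 c [ 552.  -347.1] wh [118.3 122.7] ang -4.56
slot pix 1183 slope deg 0.26 mid y 0.25 x range -70.0 49.7
mouth mm [ 484.7 -341.8]
tcp [ 0.4497 -0.3383  0.2086] tooly deg -94.69 tilt 0.09 shift mm [-4.7  0.1  8.6] norm [-0.039  0.001  0.072] turn norm -0.0031 F [-0.9 -0.5 -2.4]
6.825
```

View pics/w5.png

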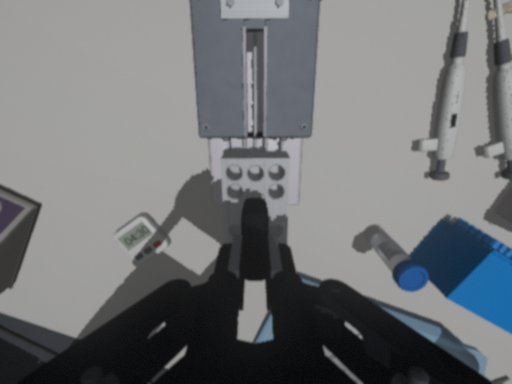

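The picture shows the core held over the apron. Its block spans columns 222–288, the slot is at column 256 and the mouth edge is at row 137. It is well aligned, so I lower to just above the rails.

Request:
servo_tool(motion=[-1, -0.04, 0, 0.2, 0, -1, -0.04, 0, 0.4, 0, -1, -0.04, 0, 0.6, 0, -1, -0.04, 0, 0.7, 0, -1, -0.04, 0, 0.7, 0])

```text
time: 7.45
tool_pos: [0.4446, -0.3377, 0.1242]
tool_rot: [-0.001, 0.999, -0.04, -0.001]
contact_force: [-0.2, 0.3, -3.5]
gripper_width: 0.13
grasp_force: 58.8
```

```bash
python3 - <<'E'
from h import *
im,d,P=grab('wrist','w6.png')
held(P);fitcooler(P)
plan(.4447,-.3376,.0947,85.45)
T=T_tool();L=(P-T[:3,3])@T[:3,:3]*1000
# roof edges & slot edges per row in tool frame
for x in (60,70,80):
    m=(abs(L[...,0]-x)<2)&(abs(P[...,2]-.084)<.005)&(abs(L[...,1])<75); y=np.sort(L[m][:,1]); g=np.diff(y);i=np.argmax(g); print(x,y[0].round(1),y[-1].round(1),'slot',y[i].round(1),y[i+1].round(1))
E
```

```text
block n 3324 z 31.8 xmax 40.3 y [-25.1  24.1]
yaw of block in tool deg -0.2 y0 -0.48 [-0.5 -0.5 -0.5 -0.8 -0.7 -0.5 -0.6 -0.5]
roof z 0.0834 c [ 535.6 -379.4] wh [51.3 94.4] ang -4.61
slot pix 130 slope deg 64.73 mid y 118.99 x range -69.8 -53.2
mouth mm [ 468.3 -374. ]
tcp [ 0.445  -0.3385  0.1254] tooly deg -94.66 tilt 0.01 shift mm [-0.4 -0.9 30.7] norm [-0.003 -0.007  0.256] turn norm -0.0023 F [-0.1 -0.1 -2.6]
60 -59.1 58.6 slot -8.4 8.2
70 -58.8 58.1 slot -8.4 8.1
80 -58.2 59.1 slot -8.4 8.0
```

View pics/w6.png

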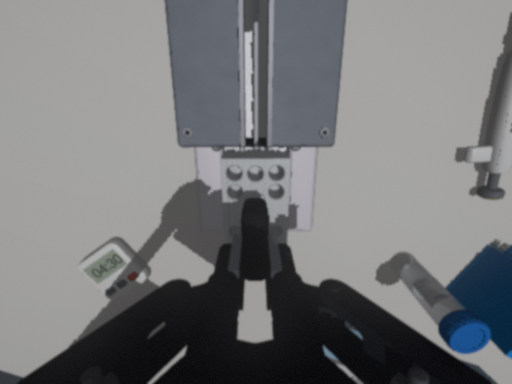

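Aligned: the slot centre is −0.15 mm and the block centre −0.5 mm in tool y. I lower into the rails gently.

Request:
servo_tool(motion=[-1, -0.02, 0, 0.04, 0, -1, -0.02, 0, 0.08, 0, -1, -0.02, 0, 0.12, 0, -1, -0.02, 0, 0.16, 0, -1, -0.02, 0, 0.2, 0])

```text
time: 8.12
tool_pos: [0.442, -0.3388, 0.1007]
tool_rot: [-0.0, 0.999, -0.041, -0.0]
contact_force: [0.2, -0.2, -2.1]
gripper_width: 0.129
grasp_force: 58.8
```

```bash
python3 - <<'E'
from h import *
plan(.443,-.338,.095,85.45)
s=manip.state();print(s['time'],s['contact_force'],s['ft_torque'])
E
```

```text
tcp [ 0.442  -0.3388  0.1007] tooly deg -94.71 tilt 0.01 shift mm [ 0.9 -0.9  5.7] norm [ 0.007 -0.007  0.048] turn norm -0.0036 F [ 0.2 -0.2 -2.1]
8.125 [ 0.2041755  -0.17808382 -2.07205236] [-0.06401499 -0.02650553 -0.00262699]
```

Request:
servo_tool(motion=[-1, 0, 0, 0.01, 0, -1, 0, 0, 0.02, 0, -1, 0, 0, 0.03, 0, -1, 0, 0, 0.04, 0, -1, 0, 0, 0.04, 0])

```text
time: 8.75
tool_pos: [0.4421, -0.3387, 0.0962]
tool_rot: [-0.0, 0.999, -0.041, -0.0]
contact_force: [-1.3, 0.5, -2.7]
gripper_width: 0.131
grasp_force: 58.8
```

Request:
servo_tool(motion=[-1, 0, 0, 0.005, 0, -1, 0, 0, 0.01, 0, -1, 0, 0, 0.01, 0])

```text
time: 9.12
tool_pos: [0.4421, -0.3387, 0.095]
tool_rot: [-0.0, 0.999, -0.041, -0.0]
contact_force: [-0.1, 0.7, -2.4]
gripper_width: 0.132
grasp_force: 58.8
```

Request:
servo_tool(motion=[-1, 0.03, 0, 0.005, 0, -1, 0.06, 0, 0.005, 0, -1, 0.09, 0, 0.005, 0, -1, 0.12, 0, 0.005, 0, -1, 0.15, 0, 0.005, 0])

```text
time: 9.75
tool_pos: [0.4596, -0.3412, 0.0969]
tool_rot: [0.001, 0.999, -0.041, -0.001]
contact_force: [-9.4, 2.1, 12.0]
gripper_width: 0.133
grasp_force: 60.1
```

Request:
servo_tool(motion=[-1, 0.03, 0, 0, 0, -1, 0.06, 0, 0, 0, -1, 0.09, 0, 0, 0, -1, 0.12, 0, 0, 0, -1, 0.15, 0, 0, 0])

```text
time: 10.38
tool_pos: [0.4802, -0.3443, 0.101]
tool_rot: [0.003, 0.999, -0.041, 0.002]
contact_force: [-7.3, 3.4, 20.0]
gripper_width: 0.117
grasp_force: 59.0
```

```bash
python3 - <<'E'
from h import *
im,d,P=grab('wrist','w7.png')
held(P)
plan(.443,-.338,.095,85.45)
T=T_tool();L=(P-T[:3,3])@T[:3,:3]*1000
for x in (30,50,70):
    m=(abs(L[...,0]-x)<2)&(abs(P[...,2]-.084)<.005)&(abs(L[...,1])<75); y=np.sort(L[m][:,1]); 
    if len(y)<9: continue
    g=np.diff(y);i=np.argmax(g); print(x,y[0].round(1),y[-1].round(1),'slot',y[i].round(1),y[i+1].round(1))
# roof front edge, slot end
m=(abs(P[...,2]-.084)<.004)&(abs(abs(L[...,1])-35)<10);print('roof x0',np.percentile(L[m][:,0],[.5,2]))
m=(abs(P[...,2]-.084)<.004)&(abs(L[...,1])<4)&(L[...,0]>50);print('slot end',np.percentile(L[m][:,0],[.5,2]) if m.any() else None)
E
```

```text
block n 1157 z 31.0 xmax 30.3 y [-11.3 -11.1]
yaw of block in tool deg -9.97 y0 -5.57 [  nan   nan   nan   nan   nan   nan -11.1   nan]
tcp [ 0.4809 -0.3444  0.1011] tooly deg -94.69 tilt 0.45 shift mm [-38.3  -3.3   5.9] norm [-0.319 -0.027  0.049] turn norm -0.0032 F [-4.8  2.6 18.2]
30 -61.4 55.1 slot -11.4 5.1
50 -61.1 55.2 slot -11.1 4.9
70 -62.2 55.6 slot -11.4 4.7
roof x0 [11.66258912 14.35354679]
slot end [109.63019456 109.76142022]h.py:51: RankWarning: Polyfit may be poorly conditioned
  c=np.array(c);ok=~np.isnan(c);p=np.polyfit(xs[ok],c[ok],1);print('yaw of block in tool deg',np.degrees(p[0]).round(2),'y0',p[1].round(2),c.round(1))
```

View pics/w7.png

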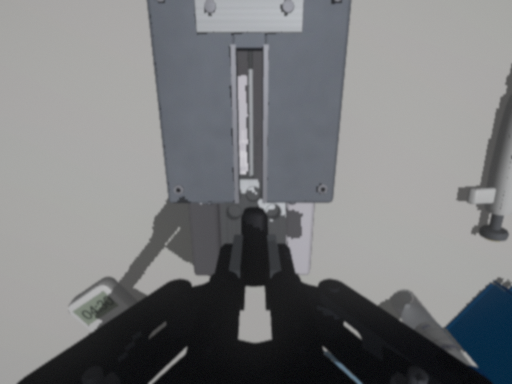

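Something lifted the arm about 6 mm, and it deflected sideways about 3 mm; the slot centre is now at tool y −3.2. I stop and diagnose.

```bash
python3 - <<'E'
from h import *
T=T_tool();s=manip.state();print(np.round(T[:3,:3],4).tolist(),s['contact_force'],s['ft_torque'],s['gripper_width'],np.round(s['joint_pos'],3))
im,d,P=grab('wrist')
L=(P-T[:3,3])@T[:3,:3]*1000
for x in range(-30,110,5):
    m=(abs(L[...,0]-x)<2.5)&(abs(L[...,1]+3)<5)
    if m.any(): print(x,m.sum(),'z',np.percentile(P[m][:,2],[10,50,90]).round(4))
cv2.imwrite('pics/w8.png',cv2.resize(im[120:300,150:360,::-1],None,fx=2.5,fy=2.5,interpolation=cv2.INTER_CUBIC))
im2,d2,P2=grab('scene','s8.png')
cv2.imwrite('pics/s8.png',cv2.resize(im2[140:300,190:390,::-1],None,fx=3.5,fy=3.5,interpolation=cv2.INTER_CUBIC))
E
```

```text
[[0.9966, -0.0818, 0.0053], [-0.0818, -0.9966, -0.0058], [0.0058, 0.0054, -1.0]] [-4.80529726  2.55515488 18.17836597] [0.52987354 1.08737549 0.02332585] 0.11444217393429504 [-7.470e-01  5.600e-02  1.791e+00 -1.000e-03  1.287e+00  9.060e-01]
-25 6 z [0.1289 0.1298 0.1303]
-20 89 z [0.13   0.1309 0.1316]
-15 105 z [0.1287 0.1298 0.1309]
-10 209 z [0.1273 0.1296 0.1766]
-5 206 z [0.1258 0.1278 0.1718]
0 284 z [0.043  0.1253 0.17  ]
5 381 z [0.042  0.1235 0.1716]
10 1987 z [0.1297 0.2048 0.2123]
15 608 z [0.0605 0.1929 0.2133]
20 247 z [0.0159 0.0624 0.2186]
25 59 z [0.0149 0.0158 0.0336]
30 60 z [0.0145 0.0158 0.0335]
35 62 z [0.0147 0.016  0.0333]
40 64 z [0.0145 0.0161 0.0335]
45 61 z [0.0147 0.0166 0.0337]
50 66 z [0.0146 0.0157 0.0332]
55 58 z [0.0147 0.0161 0.0335]
60 66 z [0.0148 0.0163 0.0335]
65 69 z [0.0149 0.0164 0.0336]
70 65 z [0.0147 0.0164 0.0337]
75 71 z [0.0149 0.0168 0.0337]
80 65 z [0.0147 0.016  0.0333]
85 71 z [0.0146 0.0172 0.0335]
90 77 z [0.0144 0.0163 0.0336]
95 66 z [0.0146 0.0161 0.0337]
100 78 z [0.0148 0.0168 0.0334]
105 79 z [0.0148 0.0165 0.0335]
```

View pics/w8.png

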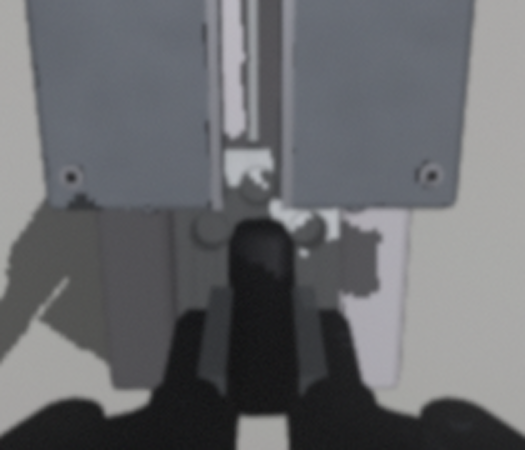

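View pics/s8.png

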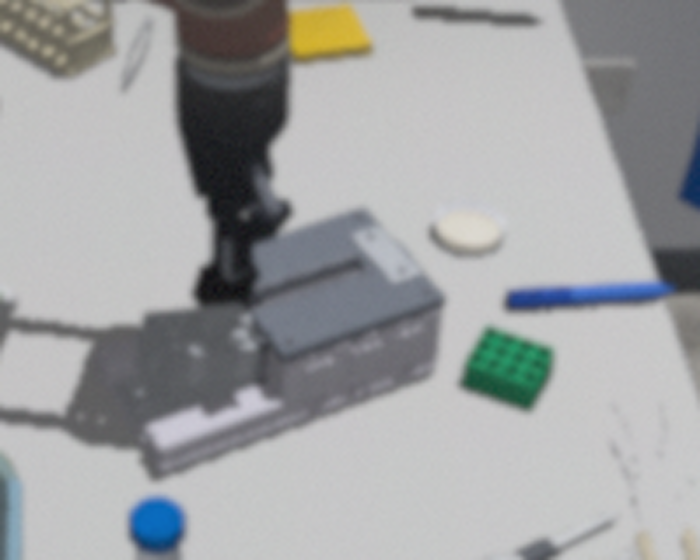

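Diagnosis: the handle top slopes about 14° (z .131 → .1235), so the core pitched nose-down in the grip and its front fin tips dug into the plate. I pull back with light downward pressure, which should lever it upright, and from then on carry it slightly clear of the plate.

Request:
servo_tool(motion=[-1, -0.03, 0, 0, 0, -1, -0.06, 0, 0, 0, -1, -0.09, 0, 0, 0, -1, -0.12, 0, 0, 0, -1, -0.15, 0, 0, 0])

```text
time: 11.15
tool_pos: [0.4602, -0.3413, 0.0973]
tool_rot: [0.001, 0.999, -0.041, 0.0]
contact_force: [-4.9, 1.7, 7.4]
gripper_width: 0.115
grasp_force: 75.8
```

```bash
cat >> h.py <<'E'
def pitch():
    T=T_tool();s=manip.state();im,d,P=grab('wrist');ex=T[:3,0]
    L=(P-T[:3,3])@T[:3,:3]*1000
    m=(abs(L[...,1])<5)&(L[...,0]>-25)&(L[...,0]<24)&(L[...,2]<-12)&(L[...,2]>-45)
    x=L[m][:,0];z=-L[m][:,2]
    for c in range(-22,25,4):
        k=abs(x-c)<2
        if k.sum()>3: print('handle',c,k.sum(),np.median(z[k]).round(1))
    m=(abs(L[...,1])<24)&(L[...,0]>10)&(L[...,0]<60)&(P[...,2]>.045)&(P[...,2]<.078)
    x=L[m][:,0];z=P[m][:,2]*1000
    for c in range(14,50,4):
        k=abs(x-c)<2
        if k.sum()>3: print('block',c,k.sum(),np.median(z[k]).round(1))
    print(s['time'],np.round(T[:3,3],4),'F',np.round(s['contact_force'],1),np.round(s['ft_torque'],2),s['gripper_width'])
    mm=(abs(P[...,2]-.084)<.004)&(abs(abs(L[...,1])-35)<10);print('roof x0',np.percentile(L[mm][:,0],2))
E
python3 -c "
from h import *
pitch()"
```

```text
handle -22 52 27.0
handle -18 96 27.3
handle -14 102 26.8
handle -10 119 26.6
handle -6 126 26.1
handle -2 134 25.6
handle 2 135 25.2
handle 6 130 24.6
handle 10 143 24.0
handle 14 121 23.6
handle 18 133 22.7
handle 22 120 19.3
block 14 301 64.4
block 18 399 63.5
block 22 140 63.4
block 26 92 63.0
block 30 123 62.6
block 34 127 61.5
block 46 38 63.9
11.15 [ 0.4602 -0.3413  0.0973] F [-4.9  1.7  7.4] [0.26 1.18 0.04] 0.11478218513174515
roof x0 34.280919369663714
```

The backstroke works: pitch has halved to about 7°. I continue.

Request:
servo_tool(motion=[-1, -0.03, 0, 0, 0, -1, -0.06, 0, 0, 0, -1, -0.09, 0, 0, 0, -1, -0.12, 0, 0, 0, -1, -0.12, 0, 0, 0])

```text
time: 11.82
tool_pos: [0.4456, -0.3388, 0.094]
tool_rot: [-0.0, 0.999, -0.041, 0.0]
contact_force: [-0.6, -0.1, -2.2]
gripper_width: 0.116
grasp_force: 77.2
```

```bash
python3 -c "
from h import *
pitch()"
```

```text
handle -22 48 25.0
handle -18 91 25.5
handle -14 95 25.5
handle -10 111 25.6
handle -6 112 25.6
handle -2 128 25.6
handle 2 132 25.5
handle 6 131 25.5
handle 10 124 25.5
handle 14 114 25.3
handle 18 127 25.1
handle 22 201 21.0
block 14 239 63.6
block 18 189 63.5
block 22 362 63.2
block 26 402 61.1
block 30 131 63.2
block 34 186 63.5
block 38 380 63.4
block 42 204 61.2
block 46 192 65.3
11.825 [ 0.4456 -0.3388  0.094 ] F [-0.6 -0.1 -2.2] [ 0.06  0.09 -0.06] 0.11637925506368856
roof x0 48.21068760565265
```

Upright again and free. I raise it 3 mm and push forward without plate drag.

Request:
servo_tool(motion=[-1, 0, 0, -0.025, 0, -1, 0, 0, -0.025, 0, -1, 0.025, 0, -0.025, 0, -1, 0.05, 0, -0.025, 0, -1, 0.075, 0, -0.025, 0])

```text
time: 12.5
tool_pos: [0.4542, -0.3396, 0.0972]
tool_rot: [-0.0, 0.999, -0.041, -0.001]
contact_force: [-3.2, 0.5, -2.1]
gripper_width: 0.116
grasp_force: 76.3
```

```bash
python3 -c "
from h import *
pitch();plan(.57,-.3483,.097,85.45)"
```

```text
handle -22 46 26.0
handle -18 91 26.5
handle -14 102 26.4
handle -10 111 26.2
handle -6 123 25.9
handle -2 130 25.6
handle 2 131 25.1
handle 6 134 25.0
handle 10 127 24.8
handle 14 121 24.4
handle 18 132 23.8
handle 22 155 20.0
block 14 190 65.4
block 18 406 64.8
block 22 329 63.9
block 26 117 64.3
block 30 197 64.1
block 34 198 64.1
block 38 100 59.0
block 42 76 68.8
block 46 93 61.2
12.5 [ 0.4542 -0.3396  0.0972] F [-3.2  0.5 -2.1] [0.08 0.68 0.02] 0.11557079425929914
roof x0 40.344890379038155
tcp [ 0.4545 -0.3396  0.0972] tooly deg -94.69 tilt 0.09 shift mm [115.8  -0.8   0. ] norm [ 0.965 -0.007  0.   ] turn norm -0.0032 F [-3.   0.2 -2.2]
```

Request:
servo_tool(motion=[-1, 0, 0, -0.015, 0, -1, 0.02, 0, -0.015, 0, -1, 0.04, 0, -0.015, 0, -1, 0.06, 0, -0.015, 0, -1, 0.08, 0, -0.015, 0])

```text
time: 13.18
tool_pos: [0.464, -0.3406, 0.0993]
tool_rot: [-0.0, 0.999, -0.041, -0.0]
contact_force: [-5.7, 0.3, -0.3]
gripper_width: 0.114
grasp_force: 69.2
```

```bash
python3 -c "
from h import *
pitch();plan(.57,-.3483,.097,85.45)"
```

```text
handle -22 51 27.8
handle -18 110 28.0
handle -14 110 27.2
handle -10 119 26.7
handle -6 132 26.0
handle -2 139 25.3
handle 2 137 24.6
handle 6 134 23.7
handle 10 138 23.1
handle 14 119 22.3
handle 18 152 21.2
handle 22 79 18.1
block 14 395 64.5
block 18 141 63.8
block 22 83 63.3
block 26 120 62.7
block 30 116 61.8
block 42 9 68.4
block 46 25 58.4
13.175 [ 0.464  -0.3406  0.0993] F [-5.7  0.3 -0.3] [ 0.15  1.11 -0.04] 0.11438687926637212
roof x0 30.719723497260347
tcp [ 0.4644 -0.3406  0.0993] tooly deg -94.7 tilt 0.02 shift mm [105.9  -1.    2.3] norm [ 0.883 -0.008  0.019] turn norm -0.0033 F [-4.2 -0.1 -1.2]
```

The flaps resist most (about 4–5 N) at this first contact, and pushing by the handle pitches the core in the pads. Better plan: put the core back flat on the apron, release it, and push the block's rear face low with closed fingers until the rear is at the mouth. Then use the handle for the last stretch.

Request:
servo_tool(motion=[-1, -0.04, 0, 0, 0, -1, -0.08, 0, 0.02, 0, -1, -0.12, 0, 0.03, 0, -1, -0.15, 0, 0.04, 0, -1, -0.16, 0, 0.045, 0])

```text
time: 13.85
tool_pos: [0.4453, -0.3393, 0.0942]
tool_rot: [0.0, 0.999, -0.041, 0.001]
contact_force: [1.0, -0.3, -2.7]
gripper_width: 0.118
grasp_force: 76.8
```

```bash
python3 -c "
from h import *
pitch()"
```

```text
handle -22 50 24.9
handle -18 89 25.4
handle -14 88 25.4
handle -10 115 25.7
handle -6 117 25.6
handle -2 128 25.5
handle 2 132 25.5
handle 6 126 25.5
handle 10 124 25.5
handle 14 120 25.5
handle 18 130 25.1
handle 22 191 20.8
block 14 230 63.7
block 18 193 63.6
block 22 399 63.3
block 26 371 61.8
block 30 121 63.2
block 34 205 63.6
block 38 377 63.5
block 42 235 60.1
block 46 195 66.3
13.85 [ 0.4453 -0.3393  0.0942] F [ 1.  -0.3 -2.7] [-0.   -0.05 -0.02] 0.11792508680713533
roof x0 48.66126946763023
```

Upright and flat again (block top 63.5). I release, then rise.

Request:
servo_tool(motion=[-0.6, 0, 0, 0.003, 0, -0.4, 0, 0, 0.003, 0, -0.1, 0, 0, 0, 0, -0.1, 0, 0, -0.15, 0, -0.1, 0, 0, -0.4, 0])

```text
time: 14.52
tool_pos: [0.4447, -0.3386, 0.1424]
tool_rot: [-0.001, 0.999, -0.041, -0.001]
contact_force: [1.1, 0.1, 1.6]
gripper_width: 0.442
grasp_force: 0.0
```

Request:
servo_tool(motion=[-0.6, -0.2, 0, 0, 0, -1, -0.5, 0, 0, 0, -1, -0.6, 0, 0, 0, -1, -0.6, 0, 0, 0])

```text
time: 15.02
tool_pos: [0.3735, -0.3335, 0.1428]
tool_rot: [0.001, 0.999, -0.042, 0.001]
contact_force: [0.4, -0.0, 0.7]
gripper_width: 0.0
grasp_force: 0.0
```

```bash
python3 - <<'E'
from h import *
im,d,P=grab('wrist','w9.png')
s=manip.state();print(s['time'],s['gripper_width'])
T=T_tool();ex=np.array([np.cos(np.radians(-4.56)),np.sin(np.radians(-4.56))]);ey=np.array([-ex[1],ex[0]])
O=np.array([.4925,-.3422]);C=np.stack([(P[...,:2]-O)@ex,(P[...,:2]-O)@ey],-1)*1000
m=(P[...,2]>.112)&(P[...,2]<.13)&(C[...,0]>-90)&(C[...,0]<-10)&(abs(C[...,1])<15)
q=C[m];print('handle',len(q),np.percentile(q,[1,99],axis=0).round(1),np.median(P[m][:,2]),cv2.minAreaRect(q.astype(np.float32)))
m=(P[...,2]>.058)&(P[...,2]<.068)&(C[...,0]>-110)&(C[...,0]<-0)&(abs(C[...,1])<30)
q=C[m];print('block',len(q),np.percentile(q,[.5,99.5],axis=0).round(1),np.median(P[m][:,2]))
t=(T[:2,3]-O);print('tcp in cooler',(t@ex*1000).round(1),(t@ey*1000).round(1),T[2,3])
plan(.39,-.334,.051,85.45)
E
```

```text
15.075 0.003108582481072535
handle 1629 [[-69.8  -9.6]
 [-26.7   6.4]] 0.11873285289643104 ((-48.390281677246094, -1.5076913833618164), (44.69798278808594, 16.12630271911621), 0.6377637386322021)
block 3291 [[-90.1 -26.4]
 [ -3.4  23.6]] 0.06323486247211846
tcp in cooler -118.9 -0.8 0.14275032450741484
tcp [ 0.3739 -0.3335  0.1428] tooly deg -94.73 tilt 0.1 shift mm [15.9 -0.9 91.8] norm [ 0.133 -0.008  0.765] turn norm -0.0039 F [-0.3 -0.3 -0.4]
```

View pics/w9.png

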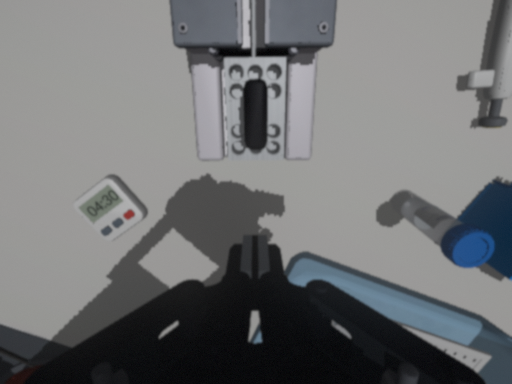

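The core stands flat on the apron (centre cooler x −48, y −1.5), and its handle is at px (255,115). I lower the closed fingers behind it and push.

Request:
servo_tool(motion=[-1, 0, 0, 0.3, 0, -1, 0, 0, 0.6, 0, -1, 0, 0, 0.76, 0, -1, 0.05, 0, 0.76, 0, -1, 0.1, 0, 0.76, 0])

```text
time: 15.7
tool_pos: [0.3868, -0.3349, 0.0519]
tool_rot: [0.001, 0.999, -0.041, 0.001]
contact_force: [0.4, -0.2, -0.7]
gripper_width: -0.003
grasp_force: 0.0
```

Request:
servo_tool(motion=[-1, 0.04, 0, 0, 0, -1, 0.08, 0, 0, 0, -1, 0.12, 0, 0, 0, -1, 0.16, 0, 0, 0, -1, 0.2, 0, 0, 0])

```text
time: 16.32
tool_pos: [0.4094, -0.3361, 0.0507]
tool_rot: [-0.0, 0.999, -0.041, -0.0]
contact_force: [-2.0, 0.1, -0.4]
gripper_width: 0.004
grasp_force: 0.0
```

Request:
servo_tool(motion=[-1, 0.04, 0, 0, 0, -1, 0.08, 0, 0, 0, -1, 0.12, 0, 0, 0, -1, 0.14, 0, 0, 0, -1, 0.16, 0, 0, 0])

```text
time: 16.95
tool_pos: [0.4276, -0.338, 0.0512]
tool_rot: [0.0, 0.999, -0.041, -0.001]
contact_force: [-7.5, 0.7, 5.5]
gripper_width: 0.001
grasp_force: 3.6
```

```bash
cat >> h.py <<'E'
def where(fn=None):
    T=T_tool();im,d,P=grab('wrist',fn);s=manip.state()
    ex=np.array([np.cos(np.radians(-4.56)),np.sin(np.radians(-4.56))]);ey=np.array([-ex[1],ex[0]])
    O=np.array([.4925,-.3422]);C=np.stack([(P[...,:2]-O)@ex,(P[...,:2]-O)@ey],-1)*1000
    m=(P[...,2]>.110)&(P[...,2]<.13)&(C[...,0]>-90)&(C[...,0]<120)&(abs(C[...,1])<14)
    for r in models.regions_of('wrist','core_handle')[:1]: m&=r['mask'];print('p',r['p'])
    q=C[m]
    if len(q)>20: print('handle',len(q),np.percentile(q,[1,99],axis=0).round(1),np.median(P[m][:,2]).round(4),'slope deg',np.degrees(np.arctan(np.polyfit(q[:,0],P[m][:,2]*1000,1)[0])).round(1))
    t=(T[:2,3]-O);print('t',s['time'],'tcp in cooler',(t@ex*1000).round(1),(t@ey*1000).round(1),T[2,3].round(4),'F',np.round(s['contact_force'],1))
E
python3 -c "
from h import *
where('w10.png')"
```

```text
p 0.74
handle 4601 [[-48.   -8.3]
 [ -5.8   7.4]] 0.1229 slope deg -10.5
t 17.0 tcp in cooler -65.0 -0.9 0.0512 F [-6.5  0.3  4.1]
```

```bash
cat >> h.py <<'E'
EX=np.array([np.cos(np.radians(-4.56)),np.sin(np.radians(-4.56))]);EY=np.array([-EX[1],EX[0]]);OO=np.array([.4925,-.3422])
def cool(P): return np.stack([(P[...,:2]-OO)@EX*1000,(P[...,:2]-OO)@EY*1000,P[...,2]*1000],-1)
def prof(n,ys,xr=(-100,100,5),zr=(0,140)):
    im,d,P=grab(n);C=cool(P)
    for y in ys:
        o=[]
        for x in range(*xr):
            m=(abs(C[...,0]-x)<2.5)&(abs(C[...,1]-y)<3)&(C[...,2]>zr[0])&(C[...,2]<zr[1])
            o.append(f"{x}:{np.median(C[m][:,2]):.0f}" if m.sum()>2 else f"{x}:-")
        print(n,'y',y,' '.join(o))
E
python3 -c "
from h import *
for n in ['wrist','scene','top']: prof(n,[-22,-16,0,16,22])
"
```

```text
wrist y -22 -100:- -95:- -90:- -85:- -80:76 -75:75 -70:75 -65:131 -60:125 -55:127 -50:71 -45:70 -40:70 -35:69 -30:68 -25:65 -20:65 -15:65 -10:62 -5:63 0:83 5:83 10:83 15:84 20:84 25:83 30:83 35:84 40:83 45:83 50:83 55:83 60:- 65:- 70:- 75:- 80:- 85:- 90:- 95:-
wrist y -16 -100:- -95:- -90:- -85:- -80:- -75:63 -70:74 -65:- -60:73 -55:127 -50:139 -45:70 -40:70 -35:69 -30:67 -25:45 -20:44 -15:63 -10:42 -5:41 0:83 5:83 10:83 15:83 20:83 25:83 30:83 35:83 40:83 45:83 50:83 55:83 60:- 65:- 70:- 75:- 80:- 85:- 90:- 95:-
wrist y 0 -100:- -95:- -90:- -85:- -80:- -75:122 -70:115 -65:113 -60:114 -55:128 -50:127 -45:127 -40:126 -35:125 -30:125 -25:124 -20:123 -15:122 -10:121 -5:118 0:62 5:33 10:32 15:33 20:33 25:33 30:33 35:33 40:32 45:33 50:32 55:33 60:32 65:32 70:31 75:15 80:- 85:- 90:- 95:-
wrist y 16 -100:- -95:- -90:- -85:- -80:- -75:65 -70:73 -65:- -60:116 -55:128 -50:- -45:70 -40:69 -35:69 -30:67 -25:51 -20:44 -15:64 -10:42 -5:- 0:83 5:83 10:84 15:83 20:83 25:83 30:83 35:83 40:83 45:83 50:83 55:83 60:- 65:- 70:- 75:- 80:- 85:- 90:- 95:-
wrist y 22 -100:- -95:- -90:- -85:- -80:- -75:76 -70
[... 1965 characters left out ...]
5 -85:32 -80:- -75:- -70:- -65:- -60:- -55:- -50:- -45:- -40:- -35:- -30:- -25:- -20:- -15:- -10:- -5:- 0:- 5:- 10:- 15:- 20:- 25:- 30:- 35:- 40:- 45:- 50:36 55:33 60:- 65:- 70:- 75:- 80:33 85:34 90:32 95:35
top y 16 -100:4 -95:12 -90:15 -85:16 -80:37 -75:- -70:- -65:- -60:- -55:- -50:- -45:- -40:- -35:- -30:- -25:- -20:- -15:- -10:- -5:- 0:- 5:- 10:- 15:- 20:- 25:- 30:85 35:83 40:85 45:86 50:84 55:84 60:85 65:83 70:85 75:84 80:80 85:84 90:84 95:85
top y 22 -100:1 -95:16 -90:- -85:17 -80:17 -75:69 -70:- -65:- -60:- -55:- -50:- -45:- -40:- -35:49 -30:- -25:- -20:- -15:- -10:- -5:- 0:- 5:- 10:- 15:- 20:86 25:82 30:85 35:85 40:84 45:85 50:86 55:82 60:85 65:85 70:82 75:86 80:85 85:85 90:84 95:84
```

```bash
python3 - <<'E'
from h import *
a,_,_=grab('wrist');b,_,_=grab('scene')
A=cv2.resize(a[20:320,140:370],(400,522));B=cv2.resize(b[170:280,200:284],(400,524),interpolation=cv2.INTER_CUBIC)[:522]
cv2.imwrite('pics/c.png',cv2.convertScaleAbs(np.hstack([A,B])[:,:,::-1],alpha=1.3,beta=10))
E
```

```text
(no output)
```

View pics/c.png

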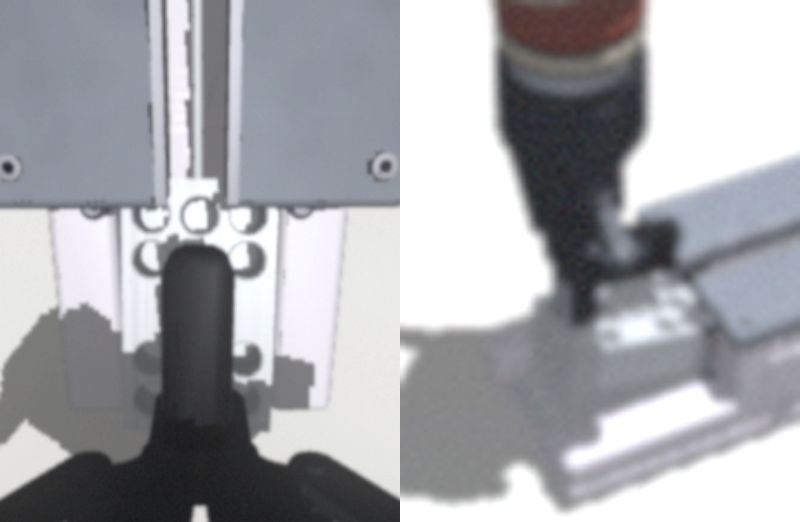

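The pictures show the core tipped about 10° on the apron with its front still at the mouth (front bores at left-crop px (150–245, 215)) and the fingers at the block's rear centre. I back off slowly so it settles flat, then measure where the closed fingertips really end.

Request:
servo_tool(motion=[-1, -0.035, 0, 0, 0, -1, -0.07, 0, 0, 0, -1, -0.1, 0, 0, 0, -1, -0.13, 0, 0, 0, -1, -0.16, 0, 0, 0])

```text
time: 17.92
tool_pos: [0.4093, -0.3362, 0.0509]
tool_rot: [0.0, 0.999, -0.041, 0.0]
contact_force: [-0.1, 0.3, 0.2]
gripper_width: 0.001
grasp_force: 0.0
```

```bash
python3 -c "
from h import *
s=manip.state();print(s['time'],np.round(s['contact_force'],1),cool(np.array(s['tool_pos'])))
prof('wrist',[-22,0],(-120,20,5))
prof('scene',[-12,-4,4],(-140,0,5))
"
```

```text
17.925 [-0.1  0.3  0.2] [-83.39943658  -0.64286545  50.9481098 ]
wrist y -22 -120:- -115:- -110:- -105:- -100:- -95:133 -90:132 -85:131 -80:127 -75:128 -70:123 -65:60 -60:63 -55:63 -50:63 -45:63 -40:63 -35:63 -30:58 -25:63 -20:63 -15:58 -10:63 -5:64 0:83 5:83 10:83 15:83
wrist y 0 -120:- -115:- -110:- -105:- -100:- -95:119 -90:122 -85:113 -80:113 -75:113 -70:123 -65:119 -60:119 -55:119 -50:119 -45:119 -40:119 -35:119 -30:119 -25:117 -20:63 -15:41 -10:62 -5:63 0:33 5:33 10:33 15:33
scene y -12 -140:- -135:- -130:- -125:- -120:- -115:- -110:- -105:- -100:- -95:85 -90:83 -85:75 -80:65 -75:58 -70:64 -65:67 -60:62 -55:64 -50:98 -45:104 -40:101 -35:101 -30:99 -25:82 -20:63 -15:59 -10:63 -5:65
scene y -4 -140:- -135:- -130:- -125:- -120:- -115:1 -110:- -105:- -100:- -95:93 -90:30 -85:49 -80:- -75:- -70:64 -65:64 -60:64 -55:74 -50:77 -45:77 -40:83 -35:82 -30:118 -25:66 -20:77 -15:- -10:- -5:63
scene y 4 -140:- -135:2 -130:1 -125:- -120:- -115:- -110:- -105:- -100:- -95:101 -90:26 -85:40 -80:- -75:59 -70:60 -65:- -60:- -55:- -50:- -45:- -40:- -35:- -30:- -25:68 -20:63 -15:60 -10:61 -5:63
```

Request:
servo_tool(motion=[-1, -0.12, 0, -0.1, 0, -1, -0.24, 0, -0.2, 0, -1, -0.34, 0, -0.25, 0, -1, -0.34, 0, -0.25, 0])

```text
time: 18.52
tool_pos: [0.3684, -0.333, 0.0812]
tool_rot: [0.0, 0.999, -0.041, 0.001]
contact_force: [0.4, -0.8, 0.2]
gripper_width: -0.002
grasp_force: 0.0
```

```bash
python3 - <<'E'
from h import *
T=T_tool();print(cool(T[:3,3]),manip.state()['time'])
im,d,P=grab('wrist');L=(P-T[:3,3])@T[:3,:3]*1000
for zc in range(-70,12,5):
    m=(abs(L[...,2]-zc)<2.5)&(abs(L[...,1])<50)&(L[...,0]>-40)&(L[...,0]<35)
    q=L[m]
    if len(q)>4: print('wrist z',zc,len(q),'x',np.percentile(q[:,0],[5,50,95]).round(1),'y',np.percentile(q[:,1],[1,99]).round(1))
im,d,P=grab('scene');L=(P-T[:3,3])@T[:3,:3]*1000
for zc in range(-70,20,5):
    m=(abs(L[...,2]-zc)<2.5)&(abs(L[...,1])<40)&(L[...,0]>-40)&(L[...,0]<35)
    q=L[m]
    if len(q)>4: print('scene z',zc,len(q),'x',np.percentile(q[:,0],[5,95]).round(1),'y',np.percentile(q[:,1],[5,95]).round(1))
C=cool(grab('wrist')[2]);
m=(C[...,2]>115)&(C[...,2]<124)&(abs(C[...,1])<11)&(C[...,0]>-85)&(C[...,0]<0);print('handle',np.percentile(C[m],[1,99],axis=0).round(1))
m=(C[...,2]>60)&(C[...,2]<67)&(abs(C[...,1])<24)&(C[...,0]>-100)&(C[...,0]<-0);print('block',np.percentile(C[m],[1,99],axis=0).round(1))
E
```

```text
[-124.40806264   -0.72737444   81.2088218 ] 18.525
wrist z -70 1086 x [-6.  10.8 12.6] y [-29.8  30. ]
wrist z -65 299 x [ 4.6 10.8 12.2] y [-20.   19.9]
wrist z -60 519 x [-10.2   6.3  10.5] y [-6.5  6.1]
wrist z -55 300 x [ 5.6  9.8 10.6] y [-13.3  13.3]
wrist z -50 304 x [ 5.7  6.9 10.5] y [-13.2  13.2]
wrist z -45 286 x [ 5.6  6.7 10.5] y [-13.5  13.4]
wrist z -40 269 x [ 5.5  6.7 10.5] y [-13.3  13.4]
wrist z -35 215 x [ 5.7  9.3 10.4] y [-13.1  12.9]
wrist z -30 114 x [ 5.7  9.9 10.5] y [-11.6  11.8]
scene z -70 14 x [-13.   -5.2] y [-13.  30.]
scene z -65 6 x [-12.5   1.6] y [-8.4 13.5]
scene z -55 10 x [-11.1   3.8] y [-4.  16.8]
scene z -50 16 x [-11.2   2.4] y [-2.4 16. ]
scene z -45 19 x [-11.8  10.1] y [ 0.7 15.4]
scene z -40 16 x [-10.6   8.1] y [ 0.1 15.5]
scene z -35 14 x [-11.4   5.2] y [-5.7 16.3]
scene z -30 8 x [-10.8   4.3] y [ 2.7 12. ]
handle [[-66.9  -7.9 115.3]
 [-23.4   6.8 120.7]]
block [[-86.8 -23.7  60.9]
 [ -3.2  23.7  65.4]]
```

Both cameras show the closed fingers really end about 25–28 mm short of the reported TCP. So the earlier grip held only the top few mm of the handle, which is why it pitched. I regrasp about 22 mm deeper.

Request:
servo_tool(motion=[-1, 0, 0, -0.4, 0, -0.1, 0.1, 0, -0.5, 0, -0.1, 0.4, 0, -0.5, 0, -0.1, 0.66, 0, -0.5, 0, -0.1, 0.66, 0, -0.5, 0])

```text
time: 19.3
tool_pos: [0.449, -0.3388, 0.1396]
tool_rot: [-0.001, 0.999, -0.04, -0.0]
contact_force: [-0.4, -0.5, 0.8]
gripper_width: 0.451
grasp_force: 0.0
```

```bash
python3 - <<'E'
from h import *
T=T_tool();print(cool(T[:3,3]),manip.state()['time'],manip.state()['gripper_width'])
im,d,P=grab('wrist');L=(P-T[:3,3])@T[:3,:3]*1000;C=cool(P)
m=(C[...,2]>115)&(C[...,2]<124)&(abs(C[...,1])<11)&(C[...,0]>-85)&(C[...,0]<0);print('handle',np.percentile(C[m],[1,99],axis=0).round(1))
for zc in range(-55,12,5):
    m=(abs(L[...,2]-zc)<2.5)&(abs(L[...,1])<50)&(L[...,0]>-20)&(L[...,0]<15)
    q=L[m]
    if len(q)>4: print('wrist z',zc,len(q),'x',np.percentile(q[:,0],[5,50,95]).round(1),'y',np.percentile(q[:,1],[1,50,99]).round(1))
E
```

```text
[-4.35916909e+01 -2.12072331e-02  1.39570123e+02] 19.3 0.45098074634790686
handle [[-66.4  -7.9 115.2]
 [-22.9   6.5 120.7]]
wrist z -55 460 x [-7.4  6.5 10.6] y [-32.6 -19.1  32.5]
wrist z -50 413 x [-8.4  6.4 10.4] y [-32.3  19.1  32.2]
wrist z -45 364 x [-8.5  6.3 10.5] y [-32.5  19.1  32.5]
wrist z -40 346 x [-7.9  6.2 10.4] y [-32.5 -19.1  32.4]
wrist z -35 295 x [-7.5  6.4 10.4] y [-31.9 -19.1  32.1]
wrist z -30 153 x [-9.6  7.7 10.3] y [-27.2  19.1  27.8]
wrist z -25 25 x [-4.2 -0.3  2.7] y [-19.3  19.   19.3]
```

Request:
servo_tool(motion=[-0.1, 0, 0, 0.2, 0, -0.1, 0, 0, 0.4, 0, -0.1, 0, 0, 0.53, 0, -0.1, 0, 0, 0.6, 0, -0.1, 0, 0, 0.6, 0])

```text
time: 19.98
tool_pos: [0.4471, -0.3391, 0.0683]
tool_rot: [-0.0, 0.999, -0.041, -0.0]
contact_force: [0.4, 0.5, -0.8]
gripper_width: 0.449
grasp_force: 0.0
```

Request:
servo_tool(motion=[-1, 0, 0, 0, 0, -1, 0, 0, 0, 0, -1, 0, 0, 0, 0, -1, 0, 0, 0, 0])

```text
time: 20.48
tool_pos: [0.4481, -0.3398, 0.0699]
tool_rot: [0.001, 0.999, -0.041, 0.001]
contact_force: [-0.9, 0.9, 6.0]
gripper_width: 0.165
grasp_force: 59.5
```

Request:
servo_tool(motion=[-1, 0, 0, -0.01, 0, -1, 0.02, 0, -0.012, 0, -1, 0.05, 0, -0.012, 0, -1, 0.08, 0, -0.012, 0, -1, 0.11, 0, -0.012, 0])

```text
time: 21.1
tool_pos: [0.4586, -0.3401, 0.0702]
tool_rot: [-0.0, 0.999, -0.041, -0.003]
contact_force: [-7.4, 1.2, 7.5]
gripper_width: 0.165
grasp_force: 60.0
```

```bash
cat >> h.py <<'E'
def chk():
    T=T_tool();s=manip.state();im,d,P=grab('wrist');C=cool(P);L=(P-T[:3,3])@T[:3,:3]*1000
    t=cool(T[:3,3]);print('t',s['time'],'tcp',t.round(1),'F',np.round(s['contact_force'],1),'tq',np.round(s['ft_torque'],2),s['gripper_width'])
    m=(L[...,2]<-40)&(L[...,2]>-60)&(abs(L[...,1])<5)&(L[...,0]>13)&(L[...,0]<21)
    q=L[m];print('handle front slope deg',np.degrees(np.arctan(np.polyfit(q[:,0],-q[:,2],1)[0])).round(1) if len(q)>20 else None,np.median(q[:,2]).round(1),len(q))
    m=(C[...,2]>55)&(C[...,2]<72)&(abs(C[...,1])<5)&(L[...,0]>14)&(L[...,0]<60)
    q=C[m];print('block front x in slot',np.percentile(q[:,0],98).round(1) if len(q)>5 else None,len(q))
E
python3 -c "
from h import *
chk()"
```

```text
t 21.1 tcp [-33.9  -0.6  70.2] F [-7.4  1.2  7.5] tq [0.13 1.38 0.05] 0.16490101740599042
handle front slope deg -8.0 -49.1 337
block front x in slot 7.0 504
```

Closing pressed the core onto the plate (Fz +6), so it dragged again. I back off, lift until the weight is carried, and check.

Request:
servo_tool(motion=[-1, -0.03, 0, 0, 0, -1, -0.07, 0, 0, 0, -1, -0.1, 0, -0.01, 0, -1, -0.11, 0, -0.03, 0, -1, -0.11, 0, -0.04, 0])

```text
time: 21.78
tool_pos: [0.4472, -0.3389, 0.0746]
tool_rot: [-0.0, 0.999, -0.041, -0.0]
contact_force: [-0.2, 0.4, -2.6]
gripper_width: 0.164
grasp_force: 58.6
```

```bash
python3 -c "
from h import *
chk();prof('wrist',[-22,0,22],(-60,15,5))"
```

```text
t 21.775 tcp [-45.4  -0.3  74.6] F [-0.2  0.4 -2.6] tq [-0.02 -0.02  0.04] 0.1635697639520363
handle front slope deg -6.0 -49.2 328
block front x in slot -0.2 602
wrist y -22 -60:68 -55:68 -50:68 -45:68 -40:115 -35:68 -30:68 -25:68 -20:68 -15:68 -10:68 -5:68 0:83 5:83 10:83
wrist y 0 -60:124 -55:124 -50:125 -45:124 -40:124 -35:124 -30:124 -25:115 -20:57 -15:47 -10:68 -5:67 0:42 5:33 10:33
wrist y 22 -60:68 -55:68 -50:68 -45:69 -40:111 -35:68 -30:68 -25:68 -20:68 -15:68 -10:68 -5:68 0:83 5:83 10:83
```

Upright, lifted 4.5 mm, no side load. Forward through the flaps, slightly lower.

Request:
servo_tool(motion=[-1, 0.02, 0, 0.01, 0, -1, 0.05, 0, 0.01, 0, -1, 0.08, 0, 0.01, 0, -1, 0.11, 0, 0.01, 0, -1, 0.14, 0, 0.01, 0])

```text
time: 22.5
tool_pos: [0.4635, -0.3402, 0.0728]
tool_rot: [-0.001, 0.999, -0.041, -0.001]
contact_force: [-3.1, -0.5, -2.4]
gripper_width: 0.16
grasp_force: 58.6
```

```bash
python3 -c "
from h import *
chk();prof('wrist',[-22,0,22],(-60,25,5))"
```

```text
t 22.5 tcp [-29.1  -0.3  72.8] F [-3.1 -0.5 -2.4] tq [0.09 0.59 0.01] 0.16016332375477454
handle front slope deg -9.1 -49.1 338
block front x in slot 11.9 504
wrist y -22 -60:- -55:- -50:53 -45:66 -40:67 -35:66 -30:66 -25:67 -20:114 -15:65 -10:66 -5:66 0:83 5:84 10:83 15:83 20:83
wrist y 0 -60:- -55:- -50:122 -45:123 -40:123 -35:123 -30:123 -25:123 -20:123 -15:122 -10:122 -5:104 0:45 5:66 10:66 15:46 20:33
wrist y 22 -60:- -55:- -50:53 -45:67 -40:67 -35:67 -30:67 -25:67 -20:113 -15:66 -10:66 -5:67 0:83 5:83 10:83 15:83 20:83
```

Passing the flaps with only ~3 N. I continue.

Request:
servo_tool(motion=[-1, 0.03, 0, 0, 0, -1, 0.065, 0, 0, 0, -1, 0.1, 0, 0, 0, -1, 0.135, 0, 0, 0, -1, 0.17, 0, 0, 0])

```text
time: 23.22
tool_pos: [0.4852, -0.3424, 0.074]
tool_rot: [0.0, 0.999, -0.041, 0.0]
contact_force: [-1.3, 0.2, -1.9]
gripper_width: 0.16
grasp_force: 58.6
```

Request:
servo_tool(motion=[-1, 0.03, 0, 0, 0, -1, 0.065, 0, 0, 0, -1, 0.1, 0, 0, 0, -1, 0.135, 0, 0, 0, -1, 0.17, 0, 0, 0])

```text
time: 23.85
tool_pos: [0.5052, -0.344, 0.0737]
tool_rot: [-0.0, 0.999, -0.041, 0.0]
contact_force: [-1.2, 0.5, -2.8]
gripper_width: 0.163
grasp_force: 58.6
```

```bash
python3 -c "
from h import *
chk();prof('wrist',[-22,0,22],(-60,70,5))"
```

```text
t 23.85 tcp [12.8 -0.8 73.7] F [-1.2  0.5 -2.8] tq [0.06 0.15 0.01] 0.1627907785261994
handle front slope deg -8.4 -49.1 335
block front x in slot 53.9 528
wrist y -22 -60:- -55:- -50:- -45:- -40:- -35:- -30:- -25:- -20:- -15:- -10:- -5:- 0:- 5:83 10:84 15:84 20:114 25:83 30:83 35:83 40:83 45:84 50:83 55:83 60:83 65:84
wrist y 0 -60:- -55:- -50:- -45:- -40:- -35:- -30:- -25:- -20:- -15:- -10:123 -5:123 0:123 5:123 10:123 15:123 20:123 25:123 30:123 35:110 40:46 45:45 50:67 55:51 60:32 65:32
wrist y 22 -60:- -55:- -50:- -45:- -40:- -35:- -30:- -25:- -20:- -15:- -10:- -5:- 0:- 5:84 10:83 15:83 20:84 25:83 30:83 35:83 40:83 45:83 50:83 55:83 60:84 65:83
```

Request:
servo_tool(motion=[-1, 0.03, 0, 0, 0, -1, 0.065, 0, 0, 0, -1, 0.1, 0, 0, 0, -1, 0.135, 0, 0, 0, -1, 0.17, 0, 0, 0])

```text
time: 24.58
tool_pos: [0.5255, -0.3456, 0.0737]
tool_rot: [-0.0, 0.999, -0.041, -0.0]
contact_force: [-0.3, 0.4, -2.8]
gripper_width: 0.16
grasp_force: 58.6
```

Request:
servo_tool(motion=[-1, 0.03, 0, 0, 0, -1, 0.065, 0, 0, 0, -1, 0.1, 0, 0.005, 0, -1, 0.135, 0, 0.01, 0, -1, 0.17, 0, 0.01, 0])

```text
time: 25.2
tool_pos: [0.5458, -0.3473, 0.0724]
tool_rot: [-0.0, 0.999, -0.041, -0.0]
contact_force: [-0.4, -0.3, -2.0]
gripper_width: 0.167
grasp_force: 58.6
```

Request:
servo_tool(motion=[-1, 0.02, 0, 0, 0, -1, 0.04, 0, 0, 0, -1, 0.06, 0, 0, 0, -1, 0.08, 0, 0, 0, -1, 0.1, 0, 0, 0])

```text
time: 25.82
tool_pos: [0.5576, -0.3483, 0.0725]
tool_rot: [-0.0, 0.999, -0.041, 0.0]
contact_force: [-0.7, 0.2, -2.8]
gripper_width: 0.162
grasp_force: 58.6
```

```bash
python3 -c "
from h import *
chk();prof('wrist',[0],(30,130,5))"
```

```text
t 25.825 tcp [65.4 -0.9 72.5] F [-0.7  0.2 -2.8] tq [-0.01  0.15  0.02] 0.1623772066232723
handle front slope deg -7.7 -49.1 334
block front x in slot 91.1 297
wrist y 0 30:- 35:- 40:- 45:122 50:122 55:122 60:122 65:122 70:122 75:122 80:121 85:120 90:106 95:- 100:83 105:84 110:85 115:85 120:85 125:85
```

Request:
servo_tool(motion=[-1, 0.015, 0, 0.005, 0, -1, 0.03, 0, 0.01, 0, -1, 0.045, 0, 0.01, 0, -1, 0.06, 0, 0.01, 0, -1, 0.075, 0, 0.01, 0])

```text
time: 26.55
tool_pos: [0.5667, -0.3491, 0.0715]
tool_rot: [0.0, 0.999, -0.041, 0.0]
contact_force: [0.2, 0.5, -2.6]
gripper_width: 0.165
grasp_force: 58.6
```

Request:
servo_tool(motion=[-1, 0.01, 0, 0, 0, -1, 0.02, 0, 0, 0, -1, 0.03, 0, 0, 0, -1, 0.035, 0, 0, 0, -1, 0.035, 0, 0, 0])

```text
time: 27.18
tool_pos: [0.5707, -0.3494, 0.0713]
tool_rot: [0.0, 0.999, -0.041, -0.0]
contact_force: [0.1, 0.6, -2.6]
gripper_width: 0.164
grasp_force: 58.6
```

Request:
servo_tool(motion=[-1, 0.008, 0, 0, 0, -1, 0.016, 0, 0, 0, -1, 0.024, 0, 0, 0, -1, 0.032, 0, 0, 0, -1, 0.032, 0, 0, 0])

```text
time: 27.8
tool_pos: [0.5715, -0.3493, 0.0704]
tool_rot: [-0.001, 0.999, -0.041, -0.004]
contact_force: [-10.1, 0.7, 0.9]
gripper_width: 0.163
grasp_force: 59.1
```

```bash
python3 -c "
from h import *
chk();prof('wrist',[0],(30,130,5))"
```

```text
t 27.8 tcp [79.3 -0.8 70.4] F [-10.1   0.7   0.9] tq [0.12 1.83 0.09] 0.16264746804486213
handle front slope deg -8.3 -49.0 336
block front x in slot 135.1 52
wrist y 0 30:- 35:- 40:- 45:- 50:- 55:118 60:120 65:120 70:120 75:120 80:120 85:120 90:120 95:120 100:109 105:84 110:85 115:85 120:85 125:85
```

At the end stop (10 N). I relax slightly, set it down, release and rise.

Request:
servo_tool(motion=[-1, -0.015, 0, 0.003, 0, -1, -0.018, 0, 0.006, 0, -0.6, -0.018, 0, 0.006, 0, -0.3, -0.018, 0, 0.006, 0, 0, -0.018, 0, 0.006, 0])

```text
time: 28.52
tool_pos: [0.5732, -0.3498, 0.0715]
tool_rot: [0.0, 0.999, -0.041, 0.001]
contact_force: [1.2, -0.1, -0.2]
gripper_width: 0.5
grasp_force: 0.0
```

Request:
servo_tool(motion=[0.1, 0, 0, -0.1, 0, 0.1, 0, 0, -0.3, 0, 0.1, 0, 0, -0.6, 0, 0.1, 0, 0, -0.9, 0, 0.1, 0, 0, -1, 0])

```text
time: 29.15
tool_pos: [0.5739, -0.3506, 0.1952]
tool_rot: [0.002, 0.999, -0.041, 0.003]
contact_force: [-0.7, -1.0, 0.3]
gripper_width: 0.552
grasp_force: 0.0
```

```bash
python3 - <<'E'
from h import *
im,d,P=grab('wrist','w12.png');C=cool(P);s=manip.state();print(s['time'],s['gripper_width'])
m=(C[...,2]>112)&(C[...,2]<128)&(abs(C[...,1])<11)&(C[...,0]>30)&(C[...,0]<125);q=C[m];print('handle',np.percentile(q,[1,50,99],axis=0).round(1),cv2.minAreaRect(q[:,:2].astype(np.float32)),'slope',np.degrees(np.polyfit(q[:,0],q[:,2],1)[0]))
m=(abs(C[...,2]-84)<3)&(abs(C[...,1])<50);print('roof x',np.percentile(C[m][:,0],[.5,99.5]))
m=(abs(C[...,2]-84)<3)&(abs(C[...,0]-60)<50);print('roof y',np.percentile(C[m][:,1],[.5,99.5]))
prof('wrist',[0,-16,16],(-10,140,5),(-5,130))
E
```

```text
29.2 0.5511490863774696
handle [[ 56.9  -8.2 113.2]
 [ 80.1  -0.7 118.8]
 [100.5   7.  120.6]] ((78.50714111328125, -0.5129837989807129), (44.4228515625, 15.436836242675781), 0.24089249968528748) slope -0.9899813759222829
roof x [  0.7621995  135.16599948]
roof y [-57.76715379  57.78483125]
wrist y 0 -10:33 -5:33 0:45 5:33 10:33 15:33 20:- 25:- 30:- 35:- 40:- 45:- 50:- 55:118 60:119 65:119 70:119 75:119 80:119 85:119 90:119 95:119 100:107 105:84 110:85 115:85 120:85 125:85 130:85 135:58
wrist y -16 -10:- -5:- 0:83 5:84 10:83 15:83 20:83 25:83 30:83 35:84 40:84 45:83 50:83 55:83 60:83 65:84 70:83 75:84 80:83 85:83 90:83 95:83 100:83 105:84 110:85 115:85 120:85 125:85 130:85 135:48
wrist y 16 -10:- -5:- 0:83 5:84 10:84 15:83 20:83 25:84 30:83 35:83 40:83 45:83 50:83 55:84 60:83 65:84 70:84 75:84 80:83 85:84 90:83 95:83 100:83 105:84 110:85 115:85 120:85 125:85 130:85 135:58
```

The core is home (handle centre x 78.5, y −0.5, level on the plate). A last move away, then I hand in.

Request:
servo_tool(motion=[0.1, 0, 0, -0.3, 0, 0.1, 0, 0, -0.6, 0, 0.1, 0, 0, -0.6, 0, 0.1, 0, 0, -0.6, 0, 0.1, 0, 0, -0.6, 0])

```text
time: 29.88
tool_pos: [0.5715, -0.3488, 0.2596]
tool_rot: [-0.001, 0.999, -0.041, -0.002]
contact_force: [0.0, -0.0, -0.0]
gripper_width: 0.554
grasp_force: 0.0
```

```bash
python3 -c "
from plant import job_done
print(job_done())"
```

```text
the job is handed in; nothing more can be done
None
```

I handed the job in at about 30 s: the core is home against the end stop and level on the cold plate, and the gripper is clear above it. I did not measure the flap angles; the core's rear should be 36 mm inside the mouth, so both should have swung shut.

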